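# Set the crate workshop's dividing table, taking up the play

## Task

The dividing table's handwheel is loose on its shaft, so its mark must be approached clockwise. Take the wheel's upright handle and turn the wheel anticlockwise (seen from above) until its pointer has gone past the tall post to the next short peg, then turn it back clockwise and stop with the pointer at the tall post, so that the line on the wooden disc has been drawn up to the post too. Let go and leave it at rest.

Things in the scene. Friction and masses are not known exactly. Their poses are not given: they have to be found in the camera images.
- handle_mid (a point): Middle of the upright dark-wood handle of the mounted steel handwheel: a round grip 26 mm in diameter, 58 mm tall, which spins freely on its pin; this point is on its axis, half-way up, 29 mm below its top and 32 mm above the top of the wheel's rim. It runs on a circle of 75 mm radius about the wheel's vertical axis. About 5 N moves it; the wheel stays where it is left.
- pointer_tip (a point): Tip of the flat steel arrow-shaped pointer (30 mm wide at its root) that sticks out of the handwheel's rim, exactly opposite the handle, 110 mm from the wheel's axis: the axis lies on the line from handle_mid to pointer_tip, 75 mm from the handle. The wheel (rim 150 mm across its centre line, 14 mm thick, its top 82 mm above the work surface) has 22 degrees of play on the disc below it.
- line_end (a point): Outer end of the dark inlaid radial line (6 mm wide, 78 mm long) on top of the round wooden disc (236 mm across) under the handwheel, 117 mm from the same axis. The disc turns only when the wheel has used up its 22 degrees of play, and otherwise stays put. When the wheel drives the disc clockwise the pointer is right above the line; when it drives anticlockwise the pointer is 22 degrees ahead (anticlockwise) of the line.
- tall_post (a point): Top of the tall steel index post, 14 mm in diameter, standing outside the disc, 140 mm from the wheel's axis, 99 mm above the work surface. Its x axis points straight outward from the wheel's axis, y anticlockwise. It stands between two equal short steel pegs (tops 54 mm above the work surface) at the same radius, 38 degrees either side of it; the one to go to first lies 38 degrees anticlockwise of the post. At the start pointer and line are both clockwise of the tall post.

How it is judged:
On the way:
1. the wheel's pointer has been turned anticlockwise past the tall post to about the short peg (at least 28 degrees past the post) (y of pointer_tip in the frame of tall_post above 0.0516 m), for 0.1 s.
At the end, for the whole second after the job is handed in: the handwheel's pointer is within 21 mm (11 degrees) to either side of the tall post, and the disc's line is within 22 mm (11 degrees) to either side of the tall post; both stay so (y of pointer_tip in the frame of tall_post between -0.021 and 0.021 m and y of line_end in the frame of tall_post between -0.0223 and 0.0223 m and x of pointer_tip in the frame of tall_post above -0.06 m); the robot touches nothing.
It also fails if it takes over 40 s, if anything falls off the work surface, if the arm or the gripper's body presses on something with over 40 N, if the wrist force passes 120 N, or if a joint passes its speed limit or range.

## Robot

A 6-joint arm with a two-finger parallel gripper is mounted at the origin on the work surface. World frame = base frame: x ahead of the robot, y to its left, z up, the work surface at z = 0. Lengths are in m, angles in rad, forces in N, time in s.
With the tool pointing down it reaches from about 0.375 to 0.975 m from the base axis. Payload 3.8 kg.
Tool frame: the origin (TCP) lies where the fingers leave the gripper's body, on its centre line; the fingertips stand 73 mm ahead of it and the grasp point (between the pads) lies 54 mm ahead of it; z points along the fingers, y is the line along which they close (so a half turn about z gives the same grasp; the last joint's range is limited). The gripper opens to 85 mm and grips with 20 to 120 N. Pads are 22 mm wide; open, the fingers measure 114 mm over their backs; the gripper's body (76 mm by 85 mm) begins 54 mm behind the grasp point. The pads swing forward as they close: fully open they stand 13 mm farther back than shut.
Start: joints at [-1.324, 0.264, 1.604, -0, 1.274, -0.037], TCP at [0.189, -0.648, 0.304] pointing down, gripper open.
Joint ranges: [-2.63, 2.63], [-0.94, 2.18], [0.31, 2.57], [-1.31, 4.45], [0, 2.66], [-2.55, 2.55]. Speed limits (rad/s): [2.57, 2.57, 3.14, 3.14, 3.14, 3.14].

## Interface

Orientations are given as a rotation vector (axis times angle).
In Python, from workcell import read_state, viewer, bot gives the robot as it stands.
- The arm moves only by the tool jog_arm, never from a script. Its argument "increments" is a list that holds one entry, the list of rows, each a list of 7 numbers: the shift along the tool's x, y, z in units of 30 mm (1.0 is 30 mm), then the turn, a rotation vector about the tool's x, y, z in units of 6 degrees (1.0 is 6 degrees), then the opening, from -1 (shut) to 1 (fully open). A call has exactly 5 rows; each row shifts and turns the commanded pose from where the row before left it, along the tool's axes as they then stand; what a row does not reach is not made up. A row lasts 1/12 s, in which the tool goes at most 41.7 mm and 7.16 degrees, less where a joint would pass 70% of its speed; a pose out of reach is approached as far as the arm can. A call is refused whole if a number of a shift passes 1 or a number of a turn 1, either way. A call with a gripper value outside its range is refused whole. The fingers move at their own pace and stop on an object; "force" is the grip in N (left out, the last holds). Time passes only in rows, so rows that do not move let the fingers close, or fill a call up. It gives the time, the measured TCP pose, the force, the opening and the grip force at its end, in the units of the state.
- read_state(): the state, without advancing time (a new reading comes with each control period).
- viewer.read_camera(name): name is "scene" or "top" or "wrist"; returns (picture, depth): 400x640x3 uint8, blue, green, red; 400x640 float32, m along the optical axis (not along the pixel's ray), 0 where there is no reading.
- viewer.camera_params(name): a dict with "fx", "fy", "cx", "cy" (pixels), "R" (3x3) and "t" (3): a world point X has camera coordinates R X + t; the wrist camera has in their place "hand_eye" (4x4, takes a point from camera to tool coordinates, whose origin is the TCP and whose axes are the flange's). Camera axes: x right, y down, z forward; pixel columns grow to the right and rows downward; lengths in m; the calibration is good to about 2 mm. A picture is of the moment at which its call begins: read the wrist's pose just before it. camera_params takes no time and is no camera call.
- bot.finish_job(): hands the job in; it is judged then, once.
The state is a dict: "time": time; "q": joint angles; "joint_vel": joint speeds; "joint_torque": joint torques, N m; "tool_pos": TCP position; "tcp_rot": TCP orientation; "wrist_force": force on the tool from outside, world axes, zero at the start; "torque": the same for the moment, N m; "width": opening from 0.0 (shut) to 1.0 (fully open); "grip_force": force on a finger pad.
Only numpy, scipy, OpenCV 4.12 (cv2) and the standard library are available. Lean on these libraries where they do the work, as an engineer would, in place of code of your own. Each camera call takes 0.05 s, during which the arm holds its last target. There are 200 camera calls.

## Working session

There is one attempt and no reset: what is moved stays moved. The work goes in short steps, Python scripts to look and compute and a tool call to move; the robot and the scene stay as the last step left them, time stands still between calls to the robot, and variables do not carry over. Pictures are saved under pics/ and viewed, at most 10 in all, crops included, and the job is handed in when it is done.

Besides the shell and the picture viewer there is one more tool, called after ">>>" by a JSON object that holds its "method" and its "body". jog_arm: Moves the arm, as the interface text tells. Its arguments: {"type":"object","properties":{"increments":{"type":"array","items":{"type":"array","items":{"type":"array","items":{"type":"number"}}}},"force":{"type":"number"}},"required":["increments"]}

```bash
mkdir -p pics; python3 - <<'E'
from workcell import read_state, viewer
import cv2,numpy as np
for n in ("top","scene"):
    p,d=viewer.read_camera(n); cv2.imwrite(f"pics/{n}0.png",p); np.save(f"{n}0.npy",d)
    print(n,{k:np.round(v,3).tolist() for k,v in viewer.camera_params(n).items()})
print(read_state())
E
```

```text
top {'fx': 383.408, 'fy': 383.408, 'cx': 321.133, 'cy': 198.265, 'R': [[0.023, -1.0, 0.006], [-0.986, -0.024, -0.167], [0.167, -0.002, -0.986]], 't': [0.006, 0.606, 0.648]}
scene {'fx': 429.788, 'fy': 429.788, 'cx': 317.579, 'cy': 211.467, 'R': [[0.577, 0.817, -0.01], [0.697, -0.498, -0.516], [-0.427, 0.291, -0.856]], 't': [-0.352, -0.336, 1.009]}
{'time': 0.1, 'q': array([-1.32390472e+00,  2.64711059e-01,  1.60528963e+00, -4.68988834e-06,
        1.27374452e+00, -3.69283423e-02]), 'joint_vel': array([ 2.31643626e-03, -7.23595077e-05, -1.35085845e-03, -6.36746394e-05,
        2.79492521e-04,  3.84467472e-05]), 'joint_torque': array([-6.43632266e-04, -5.16709578e+01, -3.68588483e+01, -8.93168180e-05,
        6.27794201e-03, -3.37142205e-05]), 'tool_pos': array([ 0.18886193, -0.64747169,  0.3026358 ]), 'tcp_rot': array([-3.10789327e+00, -4.44027916e-01,  3.61072638e-04]), 'wrist_force': array([ 0.11628697,  0.64699355, -0.40690586]), 'torque': array([ 0.05716691, -0.03814763, -0.00572588]), 'grip_force': 0.0, 'width': 1.005825061057692}
```

View pics/top0.png

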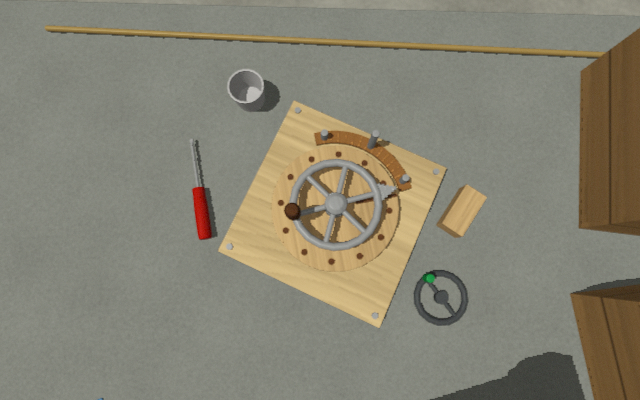

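View pics/scene0.png

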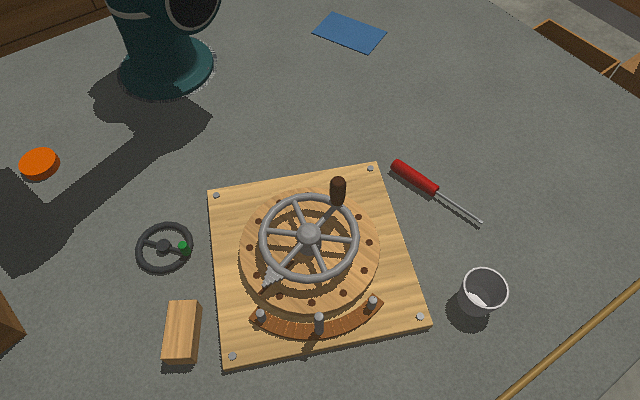

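Top view: dark handle at about (292,211), hub (336,204), pointer tip near (397,189), tall post top (376,133), short pegs (325,134) and (406,180). I'll measure each of these with ray–plane intersection and with depth.

```bash
cat > h.py <<'E'
import numpy as np,cv2
from workcell import read_state, viewer
def onplane(n,u,v,z):
    c=viewer.camera_params(n);R=np.array(c["R"]);t=np.array(c["t"])
    r=R.T@np.array([(u-c["cx"])/c["fx"],(v-c["cy"])/c["fy"],1]);o=-R.T@t
    return o+r*(z-o[2])/r[2]
def cloud(n,d):
    c=viewer.camera_params(n);R=np.array(c["R"]);t=np.array(c["t"])
    v,u=np.mgrid[:400,:640]
    X=np.stack([(u-c["cx"])/c["fx"]*d,(v-c["cy"])/c["fy"]*d,d],-1)
    return (X-t)@R
E
python3 - <<'E'
from h import *
from scipy.optimize import least_squares
d=np.load("top0.npy");P=cloud("top",d)
v,u=np.mgrid[:400,:640]
m=(u>225)&(u<440)&(v>100)&(v<300)&(d>0)
g=P[m];print("hist",np.histogram(g[:,2],bins=np.arange(0,.16,.01)))
q=g[(g[:,2]>.074)&(g[:,2]<.088)]
f=least_squares(lambda p:np.hypot(q[:,0]-p[0],q[:,1]-p[1])-.075,onplane("top",336,204,.09)[:2],loss="soft_l1",f_scale=.004)
c=f.x;print("center",c)
h=g[(g[:,2]>.125)];print("handle top",h.mean(0),len(h))
for n,uv,z in (("pointer",(397,189),.08),("post",(376,133),.099),("pegA",(325,134),.054),("pegB",(406,180),.054)):
    X=onplane("top",*uv,z);e=X[:2]-c;print(n,X,np.hypot(*e),np.degrees(np.arctan2(e[1],e[0])))
e=h.mean(0)[:2]-c;print("handle r,ang",np.hypot(*e),np.degrees(np.arctan2(e[1],e[0])))
for lo,n in ((.09,"post"),(.046,"peg")):
  k=g[(g[:,2]>lo)&(g[:,2]<lo+.015)]; e=k[:,:2]-c; r=np.hypot(*e.T); k=e[(r>.128)&(r<.152)]
  print(n,np.round(np.sort(np.degrees(np.arctan2(k[:,1],k[:,0]))),0)[::3])
p=cv2.imread("pics/top0.png")[90:310,210:450];q=cv2.imread("pics/scene0.png")[160:370,200:440]
cv2.imwrite("pics/c.png",np.hstack([cv2.resize(p[30:180],(400,250)),cv2.resize(q,(400,350))[100:]]) )
E
```

```text
hist (array([ 5832, 14048,  1876,  2539,  6500,   154,    34,  1696,  1779,
          78,    11,     7,    11,    64,   144]), array([0.  , 0.01, 0.02, 0.03, 0.04, 0.05, 0.06, 0.07, 0.08, 0.09, 0.1 ,
       0.11, 0.12, 0.13, 0.14, 0.15]))
center [ 0.5928564  -0.00644786]
handle top [0.57002719 0.06610523 0.14033788] 212
pointer [ 0.62063474 -0.11186819  0.08      ] 0.10901873268890584 -75.23806492243646
post [ 0.71561604 -0.07225088  0.099     ] 0.13928376377613333 -28.192704859914546
pegA [0.72713581 0.01637658 0.054     ] 0.136205414906382 9.646773935879416
pegB [ 0.64301572 -0.13382129  0.054     ] 0.13689393286115342 -68.5056123047353
handle r,ang 0.07605999734272711 107.46645656880658
post [-31. -31. -30. -30. -30. -29. -29. -29. -29. -28. -28. -28. -28. -28.
 -27. -27. -27. -26. -26. -26.]
peg [-69. -69. -68. -68. -68. -68. -67. -67. -67. -66. -66. -66. -66. -65.
 -65. -64. -64. -31. -30. -29. -28. -27. -26.   8.   8.   9.   9.   9.
  10.  10.  10.  10.  11.  11.  11.  12.  12.  13.]
```

View pics/c.png

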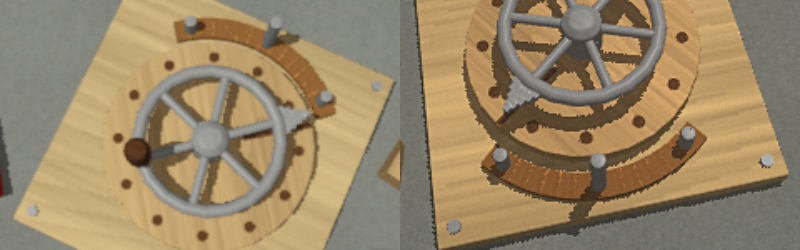

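Everything agrees with the given sizes: centre (0.593, -0.006), post at -28.3°, pegs at +9.7° and -66°, pointer about -72.5°, handle at 107.5° (radius 76 mm, top 0.140). I'll move above the handle with the tool orientation kept, since the grip spins freely.

>>> {"method": "jog_arm", "body": {"increments": [[[0.94,-0.96,0,0,0,0,1],[0.94,-0.96,0,0,0,0,1],[0.94,-0.96,0,0,0,0,1],[0.94,-0.96,0,0,0,0,1],[0.94,-0.96,0,0,0,0,1]]]}}

```text
time: 0.52
tool_pos: [0.2843, -0.4684, 0.3031]
tcp_rot: [-3.109, -0.443, 0.0]
wrist_force: [0.7, 0.1, 0.5]
width: 0.999
grip_force: 0.0
```

>>> {"method": "jog_arm", "body": {"increments": [[[0.94,-0.96,0,0,0,0,1],[0.94,-0.96,0,0,0,0,1],[0.94,-0.96,0,0,0,0,1],[0.94,-0.96,0,0,0,0,1],[0.94,-0.96,0,0,0,0,1]]]}}

```text
time: 0.93
tool_pos: [0.3793, -0.2906, 0.3036]
tcp_rot: [-3.11, -0.444, 0.0]
wrist_force: [0.6, -0.9, -0.3]
width: 1.0
grip_force: 0.0
```

>>> {"method": "jog_arm", "body": {"increments": [[[0.94,-0.96,0,0,0,0,1],[0.94,-0.96,0,0,0,0,1],[0.94,-0.96,0,0,0,0,1],[0.94,-0.96,0,0,0,0,1],[0.94,-0.96,0,0,0,0,1]]]}}

```text
time: 1.35
tool_pos: [0.4743, -0.1128, 0.3036]
tcp_rot: [3.11, 0.444, -0.0]
wrist_force: [0.9, -1.2, -0.1]
width: 1.0
grip_force: 0.0
```

>>> {"method": "jog_arm", "body": {"increments": [[[0.94,-0.96,0,0,0,0,1],[0.94,-0.96,0,0,0,0,1],[0.94,-0.96,0,0,0,0,1],[0.94,-0.96,0,0,0,0,1],[0,0,0,0,0,0,1]]]}}

```text
time: 1.77
tool_pos: [0.5523, 0.0331, 0.3035]
tcp_rot: [-3.106, -0.452, -0.003]
wrist_force: [-1.1, -0.2, -0.5]
width: 1.001
grip_force: 0.0
```

>>> {"method": "jog_arm", "body": {"increments": [[[0.88,-0.86,0.5,0,0,0,1],[0,0,0.8,0,0,0,1],[0,0,0,0,0,0,1],[0,0,0,0,0,0,1],[0,0,0,0,0,0,1]]]}}

```text
time: 2.18
tool_pos: [0.5679, 0.0587, 0.2651]
tcp_rot: [3.11, 0.443, -0.001]
wrist_force: [-0.0, 0.1, 0.5]
width: 1.0
grip_force: 0.0
```

```bash
cat >> h.py <<'E'
from scipy.spatial.transform import Rotation as Ro
def wrist(name):
    s=read_state();p,d=viewer.read_camera("wrist");c=viewer.camera_params("wrist")
    v,u=np.mgrid[:400,:640];H=np.array(c["hand_eye"])
    X=np.stack([(u-c["cx"])/c["fx"]*d,(v-c["cy"])/c["fy"]*d,d],-1)@H[:3,:3].T+H[:3,3]
    R=Ro.from_rotvec(s["tcp_rot"]).as_matrix()
    cv2.imwrite(name,p);return s,p,d,X,X@R.T+s["tool_pos"]
E
python3 - <<'E'
from h import *
s,p,d,T,W=wrist("pics/w1.png")
print(s["tool_pos"],s["tcp_rot"])
m=(d>0)&(W[...,2]>.134)&(W[...,2]<.155)&(T[...,2]>.075)
print(m.sum(),W[m].mean(0),W[m].min(0),W[m].max(0))
m2=(d>0)&(W[...,2]>.100)&(W[...,2]<.155)&(np.hypot(W[...,0]-.57,W[...,1]-.066)<.04);print(W[m2].min(0),W[m2].max(0))
R=Ro.from_rotvec(s["tcp_rot"]).as_matrix()
print("tool err to model",R.T@(np.array([.5703,.0651,.172])-s["tool_pos"])/.03)
E
```

```text
[0.56791182 0.05872607 0.26512853] [ 3.10989538e+00  4.43258531e-01 -1.29862724e-03]
1331 [0.57291725 0.06826825 0.14072315] [0.55898474 0.05526524 0.13400585] [0.58378453 0.08077338 0.14409802]
[0.55852786 0.05526524 0.10008231] [0.58380012 0.08077338 0.14409802]
tool err to model [ 0.13845338 -0.18221993  3.10414019]
```

View pics/w1.png

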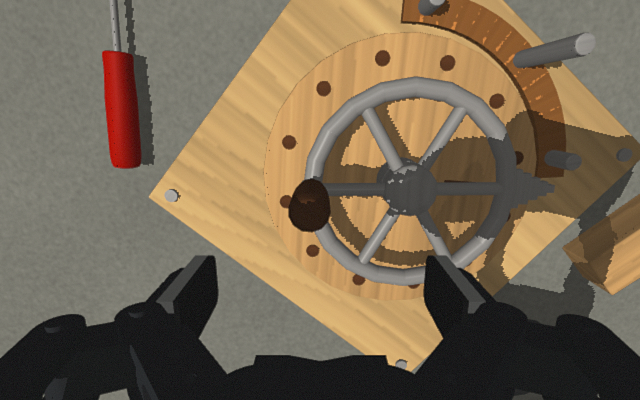

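The wrist view shows the handle (310,205) below and ahead of the open fingers, about 8 mm off. Its measured axis is (0.571, 0.067). I'll correct for that, descend and close.

>>> {"method": "jog_arm", "body": {"increments": [[[0.18,-0.24,0.5,0,0,0,1],[0,0,0.9,0,0,0,1],[0,0,0.9,0,0,0,1],[0,0,0.8,0,0,0,1],[0,0,0,0,0,0,1]]]}}

```text
time: 2.65
tool_pos: [0.5685, 0.0667, 0.1681]
tcp_rot: [-3.11, -0.442, 0.012]
wrist_force: [-1.0, 0.1, -1.1]
width: 0.999
grip_force: 0.0
```

>>> {"method": "jog_arm", "body": {"increments": [[[0,0,0,0,0,0,-0.4],[0,0,0,0,0,0,-1],[0,0,0,0,0,0,-1],[0,0,0,0,0,0,-1],[0,0,0,0,0,0,-1]]], "force": 50}}

```text
time: 3.07
tool_pos: [0.5726, 0.0678, 0.1738]
tcp_rot: [3.109, 0.444, 0.005]
wrist_force: [2.8, -9.0, 7.2]
width: 0.295
grip_force: 11.0
```

>>> {"method": "jog_arm", "body": {"increments": [[[0,0,0,0,0,0,-1],[0,0,0,0,0,0,-1],[0,0,0,0,0,0,-1],[0,0,0,0,0,0,-1],[0,0,0,0,0,0,-1]]]}}

```text
time: 3.48
tool_pos: [0.5728, 0.0677, 0.1741]
tcp_rot: [3.109, 0.445, 0.006]
wrist_force: [-0.2, -1.8, 6.9]
width: 0.289
grip_force: 49.3
```

```bash
python3 - <<'E'
from h import *
s=read_state();print({k:np.round(s[k],4) for k in("time","tool_pos","tcp_rot","wrist_force","width","grip_force")})
R=Ro.from_rotvec(s["tcp_rot"]).as_matrix()
c=np.array([.5935,-.005]);e=s["tool_pos"][:2]-c;a0=np.arctan2(e[1],e[0]);print(np.hypot(*e),np.degrees(a0))
r=np.hypot(*e)
def rows(a,b,n):
    A=np.linspace(a,b,n+1);Q=c+r*np.c_[np.cos(A),np.sin(A)]
    print(np.round((np.c_[np.diff(Q,axis=0),np.zeros(n)]@R/.03)[:,:2],2).tolist())
rows(a0,np.radians(188.5),20)
E
```

```text
{'time': np.float64(3.4833), 'tool_pos': array([0.5728, 0.0677, 0.1741]), 'tcp_rot': array([3.1089, 0.4445, 0.0057]), 'wrist_force': array([-0.1727, -1.7521,  6.8534]), 'width': np.float64(0.2892), 'grip_force': np.float64(49.2827)}
0.07554668672496788 105.86806981314476
[[-0.18, 0.01], [-0.18, 0.02], [-0.18, 0.03], [-0.18, 0.04], [-0.17, 0.06], [-0.17, 0.07], [-0.16, 0.08], [-0.16, 0.09], [-0.15, 0.1], [-0.14, 0.11], [-0.13, 0.12], [-0.12, 0.13], [-0.11, 0.14], [-0.1, 0.15], [-0.09, 0.16], [-0.08, 0.16], [-0.07, 0.17], [-0.06, 0.17], [-0.04, 0.18], [-0.03, 0.18]]
```

The handle is held (about 25 mm opening, 49 N). I'll start the anticlockwise arc.

>>> {"method": "jog_arm", "body": {"increments": [[[-0.18,0.01,0,0,0,0,-1],[-0.18,0.02,0,0,0,0,-1],[-0.18,0.03,0,0,0,0,-1],[-0.18,0.04,0,0,0,0,-1],[-0.17,0.06,0,0,0,0,-1]]]}}

```text
time: 3.9
tool_pos: [0.5491, 0.0559, 0.1741]
tcp_rot: [3.11, 0.444, 0.01]
wrist_force: [5.2, 0.9, 3.6]
width: 0.289
grip_force: 49.4
```

>>> {"method": "jog_arm", "body": {"increments": [[[-0.17,0.07,0,0,0,0,-1],[-0.16,0.08,0,0,0,0,-1],[-0.16,0.09,0,0,0,0,-1],[-0.15,0.1,0,0,0,0,-1],[-0.14,0.11,0,0,0,0,-1]]]}}

```text
time: 4.32
tool_pos: [0.5308, 0.0364, 0.174]
tcp_rot: [3.11, 0.444, 0.011]
wrist_force: [5.8, 1.0, 4.5]
width: 0.29
grip_force: 49.6
```

>>> {"method": "jog_arm", "body": {"increments": [[[-0.13,0.12,0,0,0,0,-1],[-0.12,0.13,0,0,0,0,-1],[-0.11,0.14,0,0,0,0,-1],[-0.1,0.15,0,0,0,0,-1],[-0.09,0.16,0,0,0,0,-1]]]}}

```text
time: 4.73
tool_pos: [0.5206, 0.012, 0.174]
tcp_rot: [-3.11, -0.444, -0.01]
wrist_force: [3.8, 2.7, 6.2]
width: 0.285
grip_force: 49.7
```

>>> {"method": "jog_arm", "body": {"increments": [[[-0.08,0.16,0,0,0,0,-1],[-0.07,0.17,0,0,0,0,-1],[-0.06,0.17,0,0,0,0,-1],[-0.04,0.18,0,0,0,0,-1],[-0.03,0.18,0,0,0,0,-1]]]}}

```text
time: 5.15
tool_pos: [0.5195, -0.0149, 0.174]
tcp_rot: [-3.109, -0.443, -0.009]
wrist_force: [3.0, 4.0, 7.1]
width: 0.29
grip_force: 49.8
```

>>> {"method": "jog_arm", "body": {"increments": [[[0,0,0,0,0,0,-1],[0,0,0,0,0,0,-1],[0,0,0,0,0,0,-1],[0,0,0,0,0,0,-1],[0,0,0,0,0,0,-1]]]}}

```text
time: 5.57
tool_pos: [0.5197, -0.0157, 0.174]
tcp_rot: [3.109, 0.444, 0.009]
wrist_force: [2.6, -0.3, 7.8]
width: 0.288
grip_force: 49.8
```

```bash
python3 - <<'E'
from h import *
s=read_state();print({k:np.round(s[k],4) for k in("time","tool_pos","tcp_rot","wrist_force","width","grip_force")})
c=np.array([.5935,-.005]);e=s["tool_pos"][:2]-c;print(np.hypot(*e),np.degrees(np.arctan2(e[1],e[0]))%360)
a,_=viewer.read_camera("top");b,_=viewer.read_camera("scene")
cv2.imwrite("pics/v2.png",np.hstack([cv2.resize(a[100:280,240:440],(400,360)),cv2.resize(b[170:350,220:420],(400,360))]))
E
```

```text
{'time': np.float64(5.5667), 'tool_pos': array([ 0.5197, -0.0157,  0.174 ]), 'tcp_rot': array([3.1091, 0.444 , 0.0086]), 'wrist_force': array([ 2.5668, -0.2571,  7.8494]), 'width': np.float64(0.2881), 'grip_force': np.float64(49.7911)}
0.07459547697126076 188.261635781609
```

View pics/v2.png

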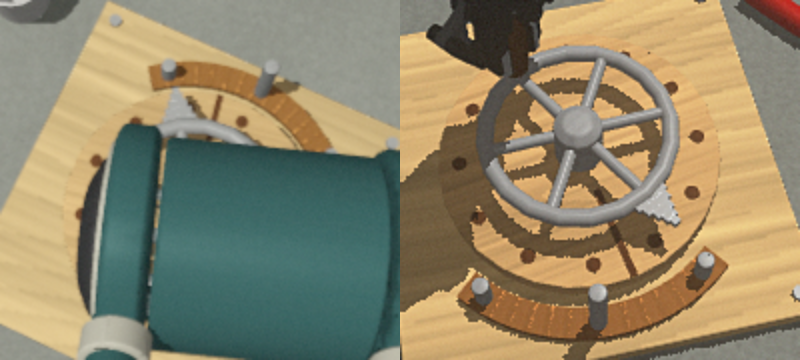

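The pointer (665,210 in the right half) is in line with the far short peg. The line (about 620,245) trails it by roughly 22°, between post and peg, as expected. Next I turn clockwise to about 151.4° handle angle.

```bash
python3 - <<'E'
from h import *
s=read_state()
R=Ro.from_rotvec(s["tcp_rot"]).as_matrix()
c=np.array([.5935,-.005]);e=s["tool_pos"][:2]-c;A=np.linspace(np.arctan2(e[1],e[0])%(2*np.pi),np.radians(151.4),11)
Q=c+.0748*np.c_[np.cos(A),np.sin(A)]
print(np.round((np.c_[np.diff(Q,axis=0),np.zeros(10)]@R/.03)[:,:2],2).tolist(),Q[-1])
E
```

```text
[[0.03, -0.16], [0.04, -0.16], [0.05, -0.15], [0.06, -0.15], [0.07, -0.15], [0.08, -0.14], [0.08, -0.14], [0.09, -0.13], [0.1, -0.12], [0.11, -0.12]] [0.52782687 0.03080615]
```

>>> {"method": "jog_arm", "body": {"increments": [[[0.03,-0.16,0,0,0,0,-1],[0.04,-0.16,0,0,0,0,-1],[0.05,-0.15,0,0,0,0,-1],[0.06,-0.15,0,0,0,0,-1],[0.07,-0.15,0,0,0,0,-1]]]}}

```text
time: 6.08
tool_pos: [0.52, 0.0086, 0.174]
tcp_rot: [3.109, 0.444, 0.007]
wrist_force: [2.2, -1.3, 7.7]
width: 0.287
grip_force: 49.9
```

>>> {"method": "jog_arm", "body": {"increments": [[[0.08,-0.14,0,0,0,0,-1],[0.08,-0.14,0,0,0,0,-1],[0.09,-0.13,0,0,0,0,-1],[0.1,-0.12,0,0,0,0,-1],[0.11,-0.12,0,0,0,0,-1]]]}}

```text
time: 6.5
tool_pos: [0.5275, 0.0305, 0.174]
tcp_rot: [3.108, 0.445, 0.005]
wrist_force: [0.4, -4.5, 9.7]
width: 0.29
grip_force: 50.1
```

>>> {"method": "jog_arm", "body": {"increments": [[[0,0,0,0,0,0,-1],[0,0,0,0,0,0,-1],[0,0,0,0,0,0,-1],[0,0,0,0,0,0,-1],[0,0,0,0,0,0,-1]]]}}

```text
time: 6.92
tool_pos: [0.5279, 0.0312, 0.174]
tcp_rot: [3.109, 0.444, 0.007]
wrist_force: [2.6, 0.2, 7.4]
width: 0.286
grip_force: 49.9
```

```bash
python3 - <<'E'
from h import *
s=read_state();print({k:np.round(s[k],4) for k in("time","tool_pos","wrist_force","width")})
c=np.array([.5935,-.005]);e=s["tool_pos"][:2]-c;print(np.hypot(*e),np.degrees(np.arctan2(e[1],e[0]))%360)
b,_=viewer.read_camera("scene");cv2.imwrite("pics/v3.png",cv2.resize(b[170:350,220:420],(600,540)))
E
```

```text
{'time': np.float64(6.9167), 'tool_pos': array([0.5279, 0.0312, 0.174 ]), 'wrist_force': array([2.5931, 0.1544, 7.3768]), 'width': np.float64(0.286)}
0.07496223056529737 151.09066155297202
```

View pics/v3.png

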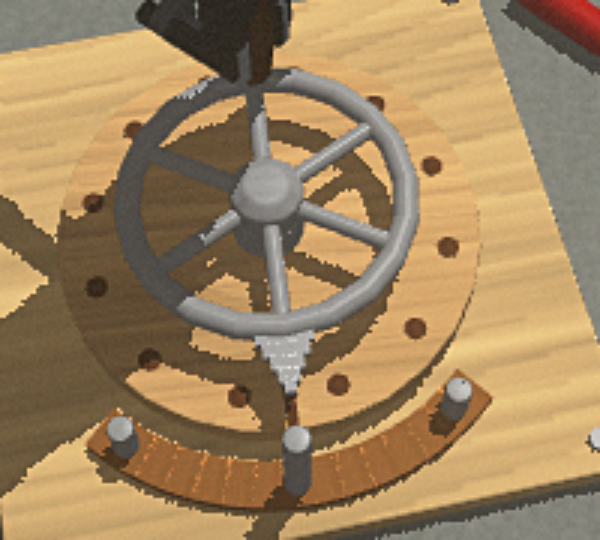

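The pointer tip (290,390), the line beneath it (291,410) and the post (297,440) are in line. I'll release and retract straight up.

>>> {"method": "jog_arm", "body": {"increments": [[[0,0,0,0,0,0,-0.2],[0,0,0,0,0,0,0.2],[0,0,0,0,0,0,0.8],[0,0,0,0,0,0,0.8],[0,0,0,0,0,0,0.8]]]}}

```text
time: 7.38
tool_pos: [0.5254, 0.0313, 0.1711]
tcp_rot: [-3.11, -0.444, 0.003]
wrist_force: [-0.1, 0.0, -0.2]
width: 0.9
grip_force: 0.0
```

>>> {"method": "jog_arm", "body": {"increments": [[[0,0,0,0,0,0,0.8],[0,0,0,0,0,0,0.8],[0,0,-0.2,0,0,0,0.8],[0,0,-0.5,0,0,0,0.8],[0,0,-0.8,0,0,0,0.8]]]}}

```text
time: 7.8
tool_pos: [0.5243, 0.0313, 0.2151]
tcp_rot: [-3.109, -0.444, 0.009]
wrist_force: [0.8, -0.1, -0.9]
width: 0.9
grip_force: 0.0
```

>>> {"method": "jog_arm", "body": {"increments": [[[0,0,-0.9,0,0,0,0.8],[0,0,-0.9,0,0,0,0.8],[0,0,-0.8,0,0,0,0.8],[0,0,0,0,0,0,0.8],[0,0,0,0,0,0,0.8]]]}}

```text
time: 8.22
tool_pos: [0.5274, 0.0313, 0.2976]
tcp_rot: [3.109, 0.444, 0.008]
wrist_force: [-0.3, 0.4, 0.2]
width: 0.901
grip_force: 0.0
```

```bash
python3 - <<'E'
from h import *
s=read_state();print({k:np.round(s[k],4) for k in("time","tool_pos","wrist_force","width","joint_vel")})
b,_=viewer.read_camera("scene");cv2.imwrite("pics/v4.png",cv2.resize(b[170:350,220:420],(600,540)))
E
```

```text
{'time': np.float64(8.2167), 'tool_pos': array([0.5274, 0.0313, 0.2976]), 'wrist_force': array([-0.3471,  0.4488,  0.1649]), 'width': np.float64(0.9007), 'joint_vel': array([ 0.0002,  0.0291,  0.0572,  0.0007, -0.0064, -0.0008])}
```

View pics/v4.png

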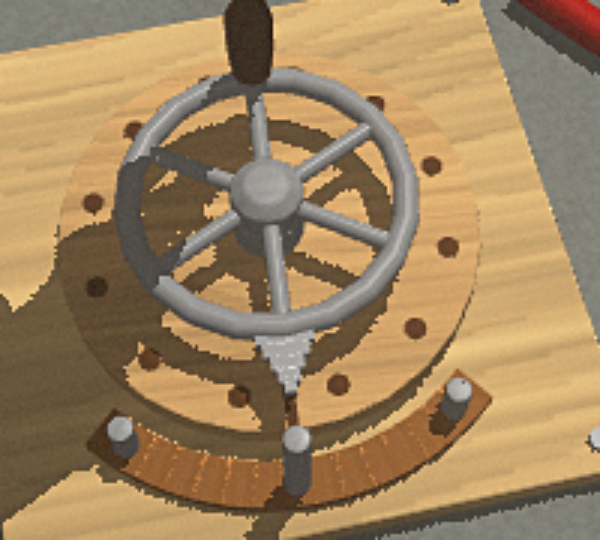

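The handle is free, and pointer (290,390) and line (291,410) are still at the post (297,440). I'm handing in.

```bash
python3 -c "
from workcell import bot
print(bot.finish_job())"
```

```text
the job is handed in; nothing more can be done
None
```

The job is handed in: the pointer went anticlockwise to the far short peg, then back clockwise to the tall post; in the last picture pointer and line both stood at the post with the gripper clear, but no verdict was returned.

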